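# Hang the gilt fitting level on the drying peg

## Task

Take the L-shaped gilt fitting out of its wooden keeper, stand it upright on the cork mat and let go, so that you can take it again by its faces. Then hang it on the red-tipped peg of the drying rack, toe towards the open side, by whichever of its three holes makes it hang level, and leave it hanging still. Do not tip the fitting over, and leave the loose things on the bench where they are.

Things in the scene. Friction and masses are not known exactly. Their poses are not given: they have to be found in the camera images.
- fitting: Gilt L-shaped plate on a foot, uniform aluminium, 220 g. Origin: foot's underside, below the tab's middle; x through the plate, y to the toe, z up. In mm: plate x -4 to 4; raised tab y -33 to 33, z 44 to 94; lower arm y -33 to 90 (toe), z 6 to 44; foot x -13 to 13, y -33 to 90, z 0 to 6. Three 13 mm holes through the tab along x, z 70, y -20, 0, 20. Starts upright in the keeper.
- hole_heel (a point): centre of the hole at the heel end of the tab: x 0, y -20, z 70 mm in the fitting's frame
- hole_mid (a point): centre of the middle hole: x 0, y 0, z 70 mm
- hole_toe (a point): centre of the hole at the toe end of the tab: x 0, y 20, z 70 mm
- toe (a point): end of the toe: x 0, y 90, z 25 mm in the fitting's frame
- keeper: Fixed wooden stand that holds the fitting at the start; same axes, origin on the table below the fitting's. Floor 6 mm high. Two fence boards, inner faces at x -16 and 16 mm, leave no room for fingers beside the plate; tops 96 mm above the table for y -30 to 30, 50 mm for y 30 to 92. Ends and top are open; the tab's top is 100 mm above the table.
- mat: Fixed cork mat on the table, 150 x 160 mm (x, y), 4 mm thick; origin at the centre of its underside.
- rack: Fixed wooden rack, pegs to its -x. Origin on the table below the red-tipped peg's root. At -y a cheek board 170 mm tall, inner face 64 mm from the peg (x -90 to 10 mm): no room for a finger at a hung fitting's heel end. To +y, the open side, free for 155 mm, then a second peg with a fixed brass tag. Base 12 mm high. Rail front face x 0, top 4 mm above the peg's axis.
- peg_root (a point): root of the red-tipped peg where it leaves the rail, 130 mm above the table; the peg is a level steel rod 7 mm in diameter, 100 mm long. Axes as the rack's.
- peg_tip (a point): free end of that peg (its last 10 mm are red), 100 mm from the root along the rack's -x
- cup: pink cup, 68 mm wide, 75 mm tall; origin under its middle; leave alone
- jar: amber jar with black cap, 56 mm wide, 70 mm tall; origin under its middle; leave alone
- block: wooden block 60 x 100 x 45 mm; origin under its middle; leave alone
- brush: brush 170 mm long; leave alone
- spatula: spatula 150 mm long; leave alone
- tag: flat brass plate without holes, 50 x 70 x 8 mm, lying on the table; leave alone
- tape: paper-coloured ring, 80 mm wide, 22 mm high; leave alone

How it is judged:
On the way:
1. the fitting stands upright on the cork mat, let go (x of fitting in the frame of mat between -0.075 and 0.075 m and y of fitting in the frame of mat between -0.08 and 0.08 m and z of fitting in the frame of mat between 0.001 and 0.008 m and angle between fitting's own z axis and vertical below 0.08 rad and contact force between fitting and the fingers below 0.05 N and linear speed of fitting below 0.02 m/s), for 0.2 s.
At the end, for the whole second after the job is handed in: The red-tipped peg is through a hole of the fitting (hole centre within 7 mm sideways and 8 mm in height of its axis, 12 to 95 mm from the root); the fitting's length is within 0.12 rad of level, its toe over 50 mm to the open side (+y) of the peg; it hangs at rest, let go (((x of hole_heel in the frame of peg_root between -0.095 and -0.012 m and y of hole_heel in the frame of peg_root between -0.007 and 0.007 m and z of hole_heel in the frame of peg_root between -0.008 and 0.006 m) or (x of hole_mid in the frame of peg_root between -0.095 and -0.012 m and y of hole_mid in the frame of peg_root between -0.007 and 0.007 m and z of hole_mid in the frame of peg_root between -0.008 and 0.006 m) or (x of hole_toe in the frame of peg_root between -0.095 and -0.012 m and y of hole_toe in the frame of peg_root between -0.007 and 0.007 m and z of hole_toe in the frame of peg_root between -0.008 and 0.006 m)) and angle between fitting's own y axis and vertical between 1.4508 and 1.6908 rad and y of toe in the frame of peg_root above 0.05 m and linear speed of fitting below 0.03 m/s and angular speed of fitting below 0.2 rad/s); the robot touches nothing.
It fails at once if the fitting is tipped over (more than 0.7 rad from upright) (angle between fitting's own z axis and vertical above 0.7 rad).
It fails at once if another thing on the bench is moved by more than 25 mm (distance of any of cup, jar, block, brush, spatula, tag, tape from where it was at the start of the episode above 0.025 m).
It also fails if it takes over 64 s, if anything falls off the work surface, if the arm or the gripper's body presses on something with over 40 N, if the wrist force passes 120 N, or if a joint passes its speed limit or range.

## Robot

A 6-joint arm with a two-finger parallel gripper is mounted at the origin on the work surface. World frame = base frame: x ahead of the robot, y to its left, z up, the work surface at z = 0. Lengths are in m, angles in rad, forces in N, time in s.
With the tool pointing down it reaches from about 0.4 to 0.925 m from the base axis. Payload 3.4 kg.
Tool frame: the origin (TCP) lies midway between the tips of the shut fingers; the grasp point (between the pads) lies 19 mm behind it; z points along the fingers, y is the line along which they close (so a half turn about z gives the same grasp; the last joint's range is limited). The gripper opens to 85 mm and grips with 20 to 120 N. Pads are 22 mm wide; open, the fingers measure 114 mm over their backs; the gripper's body (76 mm by 85 mm) begins 54 mm behind the grasp point. The pads swing forward as they close: fully open they stand 13 mm farther back than shut.
Start: joints at [-1.397, 0.307, 1.506, -0, 1.328, -0.073], TCP at [0.141, -0.557, 0.231] pointing down, gripper open.
Joint ranges: [-3.12, 3.12], [-1.05, 2.28], [0.14, 2.33], [-1.42, 4.57], [0.1, 2.73], [-2.68, 2.68]. Speed limits (rad/s): [2.57, 2.57, 3.14, 3.14, 3.14, 3.14].

## Interface

Orientations are given as a unit quaternion [w, x, y, z].
In Python, from workcell import ctrl, viewer, order gives the robot as it stands (ctrl), with the cameras (viewer) and the job (order).
- The arm moves only by the shell command python3 inch.py 'ROWS' [OPENING] [FORCE]. ROWS is a JSON list of rows, 1 to 5 of them, each of 6 numbers: dx, dy, dz in m, then a rotation vector rx, ry, rz in rad; each row shifts and turns the commanded pose from where the row before left it, along the tool's axes as they then stand; what a row does not reach is not made up. A row lasts 1/8 s, in which the tool goes at most 0.0625 m and 0.188 rad, less where a joint would pass 70% of its speed; a pose out of reach is approached as far as the arm can. OPENING is the finger opening in m, set as the command begins (- or left out keeps the last). The fingers move at their own pace and stop on an object; FORCE is the grip in N (left out, the last holds). Time passes only in rows, so rows that do not move let the fingers close. It prints the time, the measured TCP pose, the force, the opening and the grip force at its end.
- ctrl.observe(): the state, without advancing time (a new reading comes with each control period).
- viewer.get_image(name): name is "side" or "top"; returns (picture, depth): 384x512x3 uint8, red, green, blue; 384x512 float32, m along the optical axis (not along the pixel's ray), 0 where there is no reading.
- viewer.get_calibration(name): a dict with "mtx" (3x3 intrinsics, pixels), "k1" (the pictures are not rectified: a ray, as slopes to the right and down, at radius r is drawn at 1 + k1 r^2 times it, then the intrinsics apply), "R" (3x3) and "t" (3): a world point X has camera coordinates R X + t. Camera axes: x right, y down, z forward; pixel columns grow to the right and rows downward; lengths in m; the calibration is good to about 2 mm. A picture is of the moment at which its call begins. get_calibration takes no time and is no camera call.
- order.job_done(): hands the job in; it is judged then, once.
The state is a dict: "time_s": time; "q": joint angles; "dq": joint speeds; "joint_efforts": joint torques, N m; "ee_pos": TCP position; "tcp_rot": TCP orientation; "wrist_force": force on the tool from outside, world axes, zero at the start; "torque": the same for the moment, N m; "opening": finger opening in m; "grip_force": force on a finger pad.
Only numpy, scipy, OpenCV 4.12 (cv2) and the standard library are available. Lean on these libraries where they do the work, as an engineer would, in place of code of your own. Each camera call takes 0.05 s, during which the arm holds its last target. There are 200 camera calls.

## Working session

There is one attempt and no reset: what is moved stays moved. The work goes in short steps, Python scripts to look and compute and a shell command to move; the robot and the scene stay as the last step left them, time stands still between calls to the robot, and variables do not carry over. Pictures are saved under pics/ and viewed, at most 11 in all, crops included, and the job is handed in when it is done.

```bash
ls; mkdir -p pics
cat > h.py <<'E'
import numpy as np, cv2
from workcell import ctrl, viewer, order
def cap(n):
    im,d=viewer.get_image(n); np.savez(f'pics/{n}.npz',im=im,d=d); return im,d
def world(n,uv,d):
    c=viewer.get_calibration(n);K=np.array(c['mtx']);uv=np.atleast_2d(uv).astype(float)
    p=np.c_[(uv[:,0]-K[0,2])/K[0,0],(uv[:,1]-K[1,2])/K[1,1]]; s=p.copy()
    for _ in range(20): s=p/(1+c['k1']*(s**2).sum(1))[:,None]
    X=np.c_[s,np.ones(len(s))]*np.asarray(d).reshape(-1,1)
    return (X-np.array(c['t']))@np.array(c['R'])
def cloud(n,im,d):
    v,u=np.nonzero(d>0); return np.c_[u,v],world(n,np.c_[u,v],d[v,u]),im[v,u]
def proj(n,X):
    c=viewer.get_calibration(n);K=np.array(c['mtx']);P=np.atleast_2d(X)@np.array(c['R']).T+np.array(c['t'])
    s=P[:,:2]/P[:,2:]; s=s*(1+c['k1']*(s**2).sum(1))[:,None]
    return s@K[:2,:2].T+K[:2,2]
E
python3 - <<'E'
from h import *
a,_=cap('top');b,_=cap('side')
cv2.imwrite('pics/t.png',cv2.resize(a[:,:,::-1],(800,600)));cv2.imwrite('pics/s.png',cv2.resize(b[:,:,::-1],(800,600)))
for n in('top','side'): c=viewer.get_calibration(n);print(n,-np.array(c['R']).T@c['t'],c['mtx'][0][0],np.round(c['R'],2).tolist())
print(ctrl.observe())
E
```

```text
inch.py
pics
workcell.py
top [ 0.39077645 -0.01340045  1.39190531] 448.4742606493184 [[0.02, -1.0, 0.0], [-0.99, -0.02, -0.11], [0.11, -0.0, -0.99]]
side [ 0.4936539  -0.94745444  0.80209365] 457.06467600884406 [[1.0, -0.04, -0.01], [-0.03, -0.59, -0.81], [0.03, 0.81, -0.59]]
{'time_s': 0.1, 'q': array([-1.39651068e+00,  3.07510291e-01,  1.50755856e+00, -3.44543409e-06,
        1.32837860e+00, -7.35238216e-02]), 'dq': array([ 0.001709  , -0.00055404, -0.00095371, -0.0004031 , -0.00132834,
       -0.00214968]), 'joint_efforts': array([ 1.08293207e-04, -4.58530748e+01, -2.52607638e+01, -1.15490934e-04,
        5.56607789e-03, -1.21717130e-05]), 'ee_pos': array([ 0.1408893 , -0.55682565,  0.23046025]), 'tcp_rot': array([-9.26134408e-04,  9.92333146e-01,  1.23588299e-01, -4.83731011e-05]), 'wrist_force': array([-0.66818397, -0.27945352, -0.26247153]), 'torque': array([-0.00342227, -0.02221844,  0.02387184]), 'grip_force': 0.0, 'opening': 0.08558273087699761}
```

View pics/t.png

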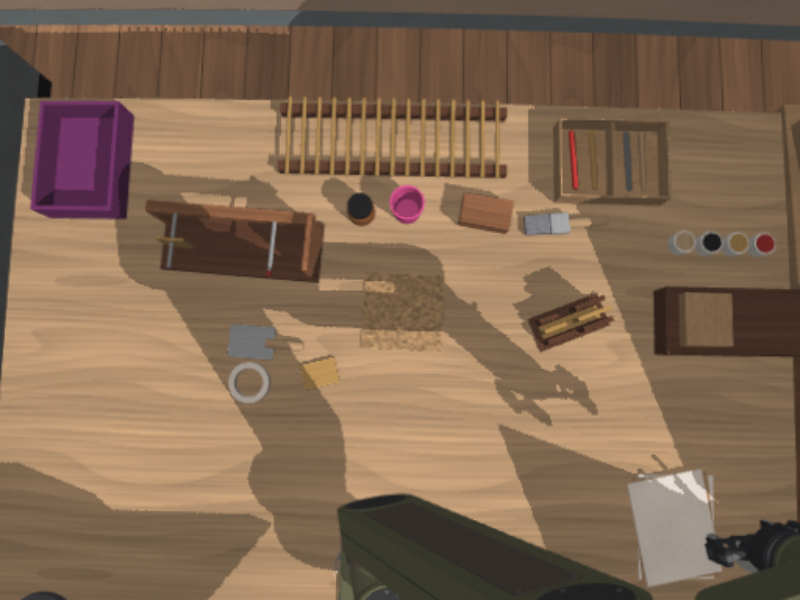

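View pics/s.png

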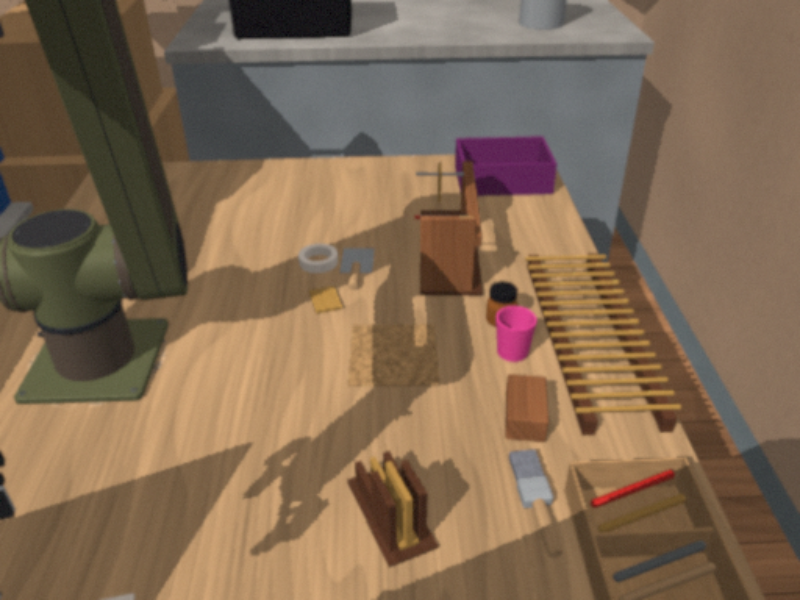

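The top view shows the keeper at about (570,320) and the mat at (402,312). The rack's rail runs along row 210, with the red-tipped peg at (270,250) and the cheek to its right. The side view shows the fitting between the fences at (400,500). Next I'll measure these from depth.

Run:
```python
from h import *
T={n:np.load(f'pics/{n}.npz') for n in('top','side')}
C={n:cloud(n,T[n]['im'],T[n]['d']) for n in T}
for n in C:
    uv,X,c=C[n]; c=c.astype(int)
    print(n)
    # keeper region
    m=(abs(X[:,0]-0.42)<.12)&(abs(X[:,1]+.30)<.12)&(X[:,2]>.012)
    print(' keeper all',m.sum(),X[m].min(0).round(3),X[m].max(0).round(3))
    hs=cv2.cvtColor(T[n]['im'],cv2.COLOR_RGB2HSV)[uv[:,1],uv[:,0]].astype(int)
    for lo,hi in((.09,.12),(.040,.06)):
        k=m&(X[:,2]>lo)&(X[:,2]<hi); P=X[k]
        g=k&(hs[:,1]>110)&(hs[:,2]>110); 
        for nm,q in(('all',k),('gilt',g)):
            P=X[q]
            if len(P)>5:
                r=cv2.minAreaRect(P[:,:2].astype(np.float32)*1000); w,v=np.linalg.eigh(np.cov(P[:,:2].T)); print(' ',nm,lo,q.sum(),P.mean(0).round(4),np.round(r[0],1),np.round(r[1],1),round(r[2],1),'pca',np.degrees(np.arctan2(v[1,1],v[0,1])).round(1))
    # mat
    m=(abs(X[:,2]-.004)<.004)&(abs(X[:,0]-.45)<.2)&(abs(X[:,1])<.2)
    # rack
    r=(X[:,1]>.1)&(X[:,1]<.55)&(X[:,0]>.42)&(X[:,0]<.72)&(X[:,2]>.1)&(X[:,2]<.2)
    P=X[r]; print(' rack',r.sum(),P.min(0).round(3),P.max(0).round(3))
    red=r&(c[:,0]>c[:,1]*2.2)&(c[:,0]>90)&(X[:,0]<.57)
    print(' red',red.sum(),X[red].mean(0).round(4) if red.any() else 0, uv[red].mean(0) if red.any() else 0)
a=T['top']['im'];b=T['side']['im']
def z(i,u0,v0,w,h,s): return cv2.resize(i[v0:v0+h,u0:u0+w,::-1],(w*s,h*s),interpolation=cv2.INTER_NEAREST)
A=np.hstack([z(a,325,175,80,60,4),z(a,95,122,120,60,4)]) 
B=np.hstack([z(b,215,280,80,84,4),z(b,255,98,80,84,4)])
W=max(A.shape[1],B.shape[1]);o=np.zeros((A.shape[0]+B.shape[0],W,3),np.uint8);o[:A.shape[0],:A.shape[1]]=A;o[A.shape[0]:,:B.shape[1]]=B
cv2.imwrite('pics/z1.png',o);print(o.shape)
```

```text
top
 keeper all 571 [ 0.451 -0.401  0.012] [ 0.538 -0.269  0.104]
  all 0.09 205 [ 0.5074 -0.3637  0.0964] [ 508.1 -363.9] [52.1 67.4] 21.7 pca 101.8
  gilt 0.09 67 [ 0.508  -0.3652  0.0989] [ 503.1 -365.4] [31.2 64.6] 9.0 pca 108.3
  all 0.04 210 [ 0.4859 -0.3093  0.0496] [ 495.2 -330.7] [ 51.9 113.3] 22.2 pca 104.3
  gilt 0.04 56 [ 0.4854 -0.3079  0.0492] [ 487.  -332.2] [ 40.2 107.6] 13.1 pca 110.7
 rack 1423 [0.562 0.156 0.1  ] [0.697 0.473 0.175]
 red 7 [0.5652 0.2378 0.1342] [171.57142857 174.71428571]
side
 keeper all 1782 [ 0.449 -0.404  0.012] [ 0.54  -0.273  0.102]
  all 0.09 456 [ 0.5068 -0.3684  0.0955] [ 507.1 -366.6] [53.  68.1] 20.2 pca 109.5
  gilt 0.09 173 [ 0.5053 -0.3675  0.0975] [ 506.1 -364.6] [28.7 69. ] 40.3 pca 116.5
  all 0.04 462 [ 0.4909 -0.3419  0.0494] [ 495.9 -339. ] [ 52.9 126.7] 21.4 pca 110.8
  gilt 0.04 141 [ 0.49   -0.3209  0.0488] [ 503.7 -331.7] [ 50.6 127.8] 32.5 pca 110.6
 rack 1229 [0.562 0.151 0.1  ] [0.697 0.47  0.172]
 red 1 [0.5654 0.2312 0.1301] [267. 139.]
(576, 800, 3)
```

View pics/z1.png

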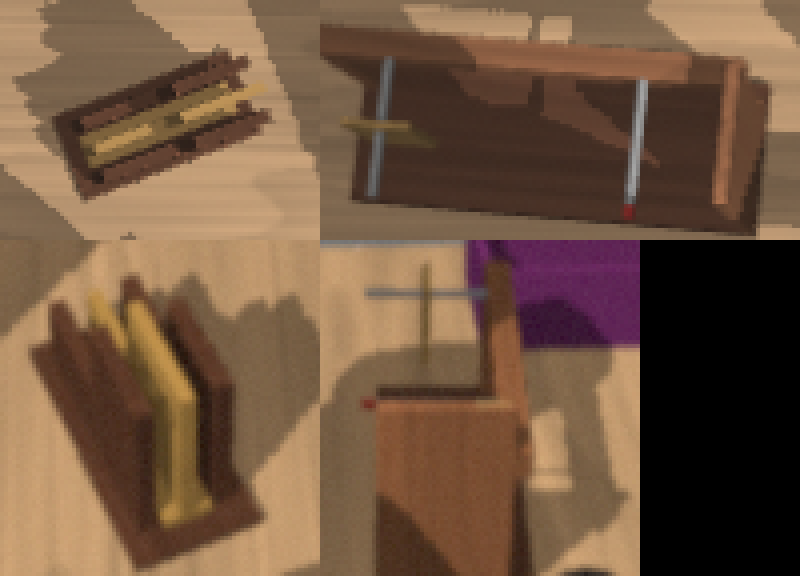

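The zooms show the toe pointing to the top view's left-below and the tall fences at the right end. The red tip is at about (628,212) in the crop, and the open side faces left. By calculation the centre of mass is at y≈20 mm, so the toe hole is the one that hangs level. Next I'll refine the poses.

Run:
```python
from h import *
T={n:np.load(f'pics/{n}.npz') for n in('top','side')}
C={n:cloud(n,T[n]['im'],T[n]['d']) for n in T}
def pl(u,s): return np.array(s)
for n in C:
    uv,X,c=C[n]; c=c.astype(int); hs=cv2.cvtColor(T[n]['im'],cv2.COLOR_RGB2HSV)[uv[:,1],uv[:,0]].astype(int)
    print(n,'table z', np.median(X[(abs(X[:,0]-.4)<.03)&(abs(X[:,1]+.15)<.03),2]).round(4))
    # tape/tag skip; peg: gray pixels
    g=(hs[:,1]<70)&(hs[:,2]>70)&(X[:,1]>.2)&(X[:,1]<.29)&(X[:,0]>.54)&(X[:,0]<.68)&(X[:,2]>.05)&(X[:,2]<.16)
    print('peg',g.sum()); P=X[g];U=uv[g]
    o=np.argsort(U[:,1])
    for i in o[::3]: print(U[i],P[i].round(4),c[g][i])
    # rail top
    r=(X[:,1]>.17)&(X[:,1]<.46)&(X[:,0]>.6)&(X[:,0]<.75)&(abs(X[:,2]-.134)<.006)
    P=X[r]; 
    q=cv2.minAreaRect(P[:,:2].astype(np.float32)*1000); print('rail',len(P),np.median(P[:,2]),q)
    k=(X[:,1]>.1)&(X[:,1]<.25)&(X[:,0]>.5)&(X[:,0]<.75)&(abs(X[:,2]-.17)<.006)
    q=cv2.minAreaRect(X[k][:,:2].astype(np.float32)*1000); print('cheek',k.sum(),np.median(X[k][:,2]),q)
    p=(X[:,1]>.38)&(X[:,1]<.56)&(X[:,0]>.5)&(X[:,2]>.145)&(X[:,2]<.4)
    print('tall',X[p].min(0),X[p].max(0))
    b=(X[:,1]>.13)&(X[:,1]<.5)&(X[:,0]>.5)&(X[:,0]<.68)&(abs(X[:,2]-.012)<.005)
    q=cv2.minAreaRect(X[b][:,:2].astype(np.float32)*1000); print('base',q)
    # mat: local texture std
    gr=cv2.cvtColor(T[n]['im'],cv2.COLOR_RGB2GRAY).astype(np.float32)
    m=(abs(X[:,2]-.004)<.003)&(abs(X[:,0]-.48)<.14)&(abs(X[:,1])<.14)
    w=world(n,[[0,0]],[1])
    sd=cv2.blur(gr*gr,(5,5))-cv2.blur(gr,(5,5))**2
    m=(abs(X[:,2])<.012)&(abs(X[:,0]-.48)<.14)&(abs(X[:,1])<.14)&(X[:,2]>.0025)
    print('mat',m.sum(),np.percentile(X[m],[5,50,95],axis=0).round(3).tolist())
```

```text
top table z -0.0004
peg 78
[174 142] [0.6626 0.2375 0.1211] [106  96  91]
[175 143] [0.6573 0.2323 0.1323] [158 159 158]
[176 144] [0.6542 0.229  0.1336] [139 138 136]
[174 146] [0.6494 0.2356 0.1281] [119 115 113]
[174 147] [0.6456 0.2346 0.1326] [126 123 122]
[174 148] [0.6419 0.2337 0.1364] [131 129 127]
[174 149] [0.6388 0.2334 0.1372] [136 134 132]
[174 150] [0.6361 0.2334 0.1365] [146 146 146]
[174 151] [0.6339 0.2341 0.1326] [151 152 151]
[175 152] [0.6306 0.2306 0.135 ] [143 142 140]
[174 154] [0.6241 0.2326 0.1385] [162 162 162]
[174 155] [0.6222 0.2335 0.1332] [162 163 163]
[174 156] [0.6203 0.2344 0.1279] [157 156 155]
[174 157] [0.6166 0.2334 0.1323] [156 155 154]
[174 158] [0.6138 0.2334 0.1317] [156 156 155]
[174 159] [0.6111 0.2334 0.1309] [152 150 148]
[174 160] [0.6077 0.2327 0.1338] [152 149 147]
[173 162] [0.6021 0.2357 0.132 ] [157 158 158]
[174 163] [0.6005 0.2341 0.125 ] [136 134 134]
[174 164] [0.5968 0.233  0.1299] [133 131 130]
[174 165] [0.5931 0.232  0.1346] [133 132 130]
[174 166] [0.5906 0.2323 0.1324] [110 103 100]
[174 167] [0.5879 0.2324 0.1309] [104  
[... 473 characters left out ...]
7813]
base ((590.8826904296875, 315.7540283203125), (178.10708618164062, 359.79986572265625), 0.05173958092927933)
mat 2816 [[0.368, -0.111, 0.003], [0.497, 0.003, 0.005], [0.597, 0.126, 0.009]]
side table z -0.0009
peg 0
rail 308 0.13253911123109363 ((642.055419921875, 317.7869873046875), (289.6486511230469, 92.52960968017578), 86.13153076171875)
cheek 111 0.1681421399435265 ((615.7763061523438, 163.8563690185547), (15.040393829345703, 97.7222671508789), 84.8058853149414)Traceback (most recent call last):
  File "<stdin>", line 20, in <module>
    return umr_minimum(a, axis, None, out, keepdims, initial, where)
ValueError: zero-size array to reduction operation minimum which has no identity
```

Run:
```python
from h import *
T={n:np.load(f'pics/{n}.npz') for n in('top','side')}
def atz(n,uv,z):
    a=world(n,uv,np.ones(len(uv)));c=viewer.get_calibration(n);o=-np.array(c['R']).T@np.array(c['t']);d=a-o
    return o+d*((z-o[2])/d[:,2])[:,None]
a=T['top']['im'].astype(float); g=a[:,:,2]-0.6*a[:,:,0]  # blue excess: gray vs brown
L=[]
for v in range(145,172):
    w=g[v,167:183]; b=np.percentile(w,30); w=np.clip(w-b-8,0,None); 
    if w.sum()>20: L.append([(w*np.arange(167,183)).sum()/w.sum(),v])
L=np.array(L);X=atz('top',L,.131)
p=np.polyfit(X[:,0],X[:,1],1);r=X[:,1]-np.polyval(p,X[:,0]);k=abs(r)<.0025;p=np.polyfit(X[k,0],X[k,1],1)
print('top peg yaw deg',np.degrees(np.arctan(p[0])),'y at .56,.61,.66',np.polyval(p,[.56,.61,.66]),'sd',r[k].std(),k.sum())
# red pixels
for n in T:
    im=T[n]['im'].astype(float);e=im[:,:,0]-1.7*np.maximum(im[:,:,1],im[:,:,2])
    reg=np.zeros(e.shape,bool)
    q=proj(n,[[.568,.236,.13]])[0].astype(int);reg[q[1]-8:q[1]+9,q[0]-8:q[0]+9]=1
    w=np.clip(e-15,0,None)*reg;v,u=np.nonzero(w);c=[(w[v,u]*u).sum()/w.sum(),(w[v,u]*v).sum()/w.sum()]
    print(n,'red centroid',c,len(u),u.min(),u.max(),v.min(),v.max(),atz(n,np.array([c]),.13),'guess px',q)
# rail front edge at top: brightness transition by depth cloud from top
uv,X,c=cloud('top',T['top']['im'],T['top']['d'])
E=[]
for y in np.arange(.19,.44,.01):
    m=(abs(X[:,1]-y)<.005)&(X[:,0]>.6)&(X[:,0]<.72)&(abs(X[:,2]-.134)<.008)&(abs(y-.235)>.012)
    if m.sum()>5:E.append([y,X[m,0].min(),X[m,0].max()])
E=np.array(E);print('rail front',np.polyfit(E[:,0],E[:,1],1),'back',np.polyfit(E[:,0],E[:,2],1),E[:3],E[-3:])
print('mat',atz('top',np.array([[362,275],[444,275],[444,350],[360,348]])/1.5625,.004).round(3).tolist())
print('mat',atz('side',np.array([[355,325],[434,325],[438,384],[349,384]])/1.5625,.004).round(3).tolist())
```

```text
top peg yaw deg -3.86205611111282 y at .56,.61,.66 [0.23831291 0.23493751 0.23156212] sd 0.00021688517754272018 27
top red centroid [np.float64(171.59310344827583), np.float64(174.52364532019703)] 10 171 173 173 176 [[0.56631293 0.23856348 0.13      ]] guess px [172 173]
side red centroid [np.float64(266.68333333333334), np.float64(138.65)] 4 266 267 138 139 [[0.56454919 0.2334136  0.13      ]] guess px [267 138]
rail front [-0.12794938  0.6977728 ] back [0.06560558 0.66810439] [[0.19       0.65853548 0.68127032]
 [0.2        0.65974875 0.68098422]
 [0.21       0.65972479 0.681765  ]] [[0.41       0.62025162 0.69535319]
 [0.42       0.60131921 0.69498137]
 [0.43       0.62222643 0.6955687 ]]
mat [[0.583, 0.075, 0.004], [0.586, -0.088, 0.004], [0.437, -0.091, 0.004], [0.437, 0.076, 0.004]]
mat [[0.444, 0.068, 0.004], [0.587, 0.061, 0.004], [0.581, -0.094, 0.004], [0.436, -0.087, 0.004]]
```

```bash
cat >> h.py <<'E'
from scipy.spatial.transform import Rotation as Ro
def go(x,y,z,a):
    "a: heading of tool y, deg; prints rotation (first), then shift along the turned tool axes"
    s=ctrl.observe();p=s['ee_pos'];w,i,j,k=s['tcp_rot'];R=Ro.from_quat([i,j,k,w])
    b=np.radians(a);Y=np.array([np.cos(b),np.sin(b),0]);Z=np.array([0,0,-1.]);G=Ro.from_matrix(np.c_[np.cross(Y,Z),Y,Z])
    print('t',round(s['time_s'],2),'pos',p.round(4),'rot',(R.inv()*G).as_rotvec().round(4),'shift',G.inv().apply(np.array([x,y,z])-p).round(4),'F',s['wrist_force'].round(1),'open',round(s['opening'],4))
E
python3 -c "
from h import *
go(.5077,-.365,.20,-68.7)"
```

```text
t 0.1 pos [ 0.1409 -0.5568  0.2305] rot [-0.0018 -0.0002 -0.1239] shift [ 0.4114 -0.0455  0.0305] F [-0.7 -0.3 -0.3] open 0.0856
```

```bash
python3 inch.py '[[0,0,0,0,0,-0.124],[0.0514,-0.0057,0,0,0,0],[0.0514,-0.0057,0,0,0,0],[0.0514,-0.0057,0,0,0,0],[0.0514,-0.0057,0,0,0,0]]' 0.085 40; python3 inch.py '[[0.0514,-0.0057,0,0,0,0],[0.0514,-0.0057,0,0,0,0],[0.0514,-0.0057,0,0,0,0],[0.0514,-0.0057,0.03,0,0,0],[0,0,0,0,0,0]]'; python3 -c "
from h import *
go(.5077,-.365,.054,-68.7)
a,_=cap('top');b,_=cap('side')
z=lambda i,u,v:cv2.resize(i[v:v+100,u:u+100,::-1],(400,400))
cv2.imwrite('pics/z2.png',np.hstack([z(a,320,150),z(b,205,260)]))"
```

```text
time_s: 0.72
ee_pos: [0.3254, -0.4604, 0.2309]
tcp_rot: [-0.0, 0.983, 0.185, -0.0]
wrist_force: [-0.8, -0.4, -0.1]
opening: 0.0848
grip_force: 0.0
time_s: 1.35
ee_pos: [0.5091, -0.3622, 0.1981]
tcp_rot: [-0.002, 0.982, 0.187, -0.001]
wrist_force: [-1.0, 0.1, -0.8]
opening: 0.0852
grip_force: 0.0
t 1.35 pos [ 0.5091 -0.3622  0.1981] rot [-0.0053  0.0016  0.0046] shift [-0.0023  0.0022  0.1441] F [-1.   0.1 -0.8] open 0.0852
```

View pics/z2.png

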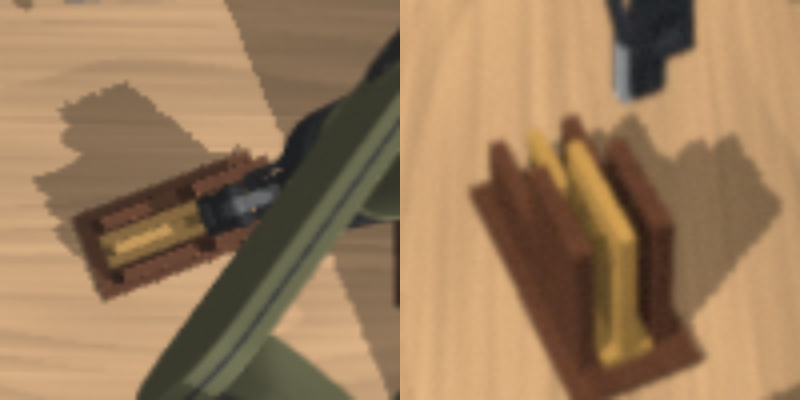

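The crops show the near finger in line with the plate and above the tab's end. I'll descend in stages.

```bash
python3 inch.py '[[-0.002,0.002,0,0,0,0],[0,0,0.035,0,0,0],[0,0,0.035,0,0,0],[0,0,0.03,0,0,0],[0,0,0,0,0,0]]'; python3 inch.py '[[0,0,0.02,0,0,0],[0,0,0.015,0,0,0],[0,0,0.008,0,0,0],[0,0,0,0,0,0]]';  python3 -c "
from h import *
go(.5077,-.365,.054,-68.7)
b,_=cap('side')
z=lambda i,u,v:cv2.resize(i[v:v+100,u:u+100,::-1],(400,400))
cv2.imwrite('pics/z3.png',z(b,205,260))"
```

```text
time_s: 2.08
ee_pos: [0.5038, -0.3682, 0.0997]
tcp_rot: [-0.002, 0.983, 0.184, -0.002]
wrist_force: [0.2, -0.1, -0.2]
opening: 0.085
grip_force: 0.0
time_s: 2.58
ee_pos: [0.5062, -0.3682, 0.0582]
tcp_rot: [-0.0, 0.983, 0.185, -0.0]
wrist_force: [-0.0, -0.1, 0.2]
opening: 0.0851
grip_force: 0.0
t 2.58 pos [ 0.5062 -0.3682  0.0582] rot [-0.0005  0.0003 -0.0002] shift [ 0.0026 -0.0024  0.0042] F [-0.  -0.1  0.2] open 0.0851
```

View pics/z3.png

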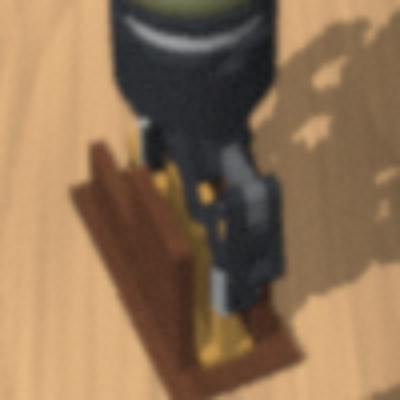

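```bash
python3 -c "
from h import *
s=ctrl.observe();p=s['ee_pos'];b=np.radians(-68.7);Y=np.array([np.cos(b),np.sin(b),0]);Xv=np.array([-Y[1],Y[0],0])
f=lambda q:((proj('side',q)-[205,260])*4).round(0).tolist()
for z in(.056,.1): print('plate heel edges',f([p*[1,1,0]+Y*.033+Xv*e+[0,0,z] for e in(-.004,.004)]))
print('foot heel',f([p*[1,1,0]+Y*.033+Xv*e+[0,0,.006] for e in(-.013,.013)]))
print('finger back tip',f([p*[1,1,0]+Y*.057+Xv*e+[0,0,p[2]+.013] for e in(-.011,.011)]))
d=np.load('pics/side.npz');uv,X,c=cloud('side',d['im'],d['d'])
m=(abs(X[:,0]-.51)<.08)&(abs(X[:,1]+.37)<.09)&(X[:,2]>.064)&(X[:,2]<.1)&(c.max(1)<75)
L=(X[m]-p)@np.c_[Xv,Y]
m2=L[:,1]>.03
print('finger local x,y pct',np.percentile(L[m2],[3,50,97],axis=0).round(4).tolist(), X[m][m2].min(0))
g=(abs(X[:,0]-.51)<.08)&(abs(X[:,1]+.37)<.09)&(X[:,2]>.055)&(c[:,0]-c[:,2].astype(int)>60)
L=(X[g]-p)@np.c_[Xv,Y];print('gilt/wood',np.percentile(L,[3,50,97],axis=0).round(4).tolist())
"
```

```text
plate heel edges [[218.0, 303.0], [233.0, 297.0]]
plate heel edges [[218.0, 245.0], [233.0, 239.0]]
foot heel [[202.0, 371.0], [249.0, 353.0]]
finger back tip [[225.0, 327.0], [267.0, 311.0]]
finger local x,y pct [[-0.0084, 0.053], [-0.0021, 0.0555], [0.0051, 0.0578]] [ 0.51860083 -0.42406389  0.07694326]
gilt/wood [[-0.0629, -0.0522], [-0.003, -0.0169], [0.0406, 0.0204]]
```

The projected foot corners match the picture to about 2 mm. I'll close on the ends and lift.

```bash
python3 inch.py '[[0.001,-0.002,0.003,0,0,0],[0,0,0,0,0,0],[0,0,0,0,0,0],[0,0,0,0,0,0],[0,0,0,0,0,0]]' 0.05 60; python3 inch.py '[[0,0,0,0,0,0],[0,0,0,0,0,0]]';python3 inch.py '[[0,0,-0.01,0,0,0],[0,0,-0.01,0,0,0],[0,0,-0.01,0,0,0],[0,0,0,0,0,0]]'; python3 -c "
from h import *
go(.5077,-.365,.20,-68.7)"
```

```text
time_s: 3.25
ee_pos: [0.5072, -0.366, 0.056]
tcp_rot: [0.0, 0.983, 0.185, 0.001]
wrist_force: [-0.1, 0.8, 5.7]
opening: 0.0649
grip_force: 67.2
time_s: 3.5
ee_pos: [0.5072, -0.3661, 0.056]
tcp_rot: [0.0, 0.983, 0.185, 0.001]
wrist_force: [0.8, 1.4, 4.8]
opening: 0.065
grip_force: 67.3
time_s: 4.0
ee_pos: [0.5072, -0.3665, 0.0865]
tcp_rot: [0.001, 0.983, 0.185, 0.001]
wrist_force: [-0.2, -0.1, -3.4]
opening: 0.065
grip_force: 67.1
t 4.0 pos [ 0.5072 -0.3665  0.0865] rot [ 0.002 -0.001 -0.   ] shift [ 0.001  -0.0012 -0.1135] F [-0.2 -0.1 -3.4] open 0.065
```

```bash
python3 inch.py '[[0,0,-0.025,0,0,0],[0,0,-0.025,0,0,0],[0,0,-0.025,0,0,0],[0,0,-0.025,0,0,0],[0,0,-0.02,0,0,0]]';python3 inch.py '[[0,0,0,0,0,0]]'; python3 -c "
from h import *
go(.513,-.0365,.20,-93.9)
a,_=cap('top');b,_=cap('side')
z=lambda i,u,v:cv2.resize(i[v:v+110,u:u+100,::-1],(400,440))
cv2.imwrite('pics/z4.png',np.hstack([z(a,320,150),z(b,205,230)]))"
```

```text
time_s: 4.62
ee_pos: [0.5065, -0.3659, 0.2061]
tcp_rot: [0.0, 0.983, 0.185, -0.0]
wrist_force: [0.3, 0.0, -3.6]
opening: 0.0649
grip_force: 67.6
time_s: 4.75
ee_pos: [0.5074, -0.3667, 0.2069]
tcp_rot: [0.001, 0.983, 0.185, 0.001]
wrist_force: [0.7, 0.2, -3.5]
opening: 0.0652
grip_force: 67.9
t 4.75 pos [ 0.5074 -0.3667  0.2069] rot [ 0.0028 -0.0024  0.4399] shift [-0.0169 -0.3298  0.0069] F [ 0.7  0.2 -3.5] open 0.0652
```

View pics/z4.png

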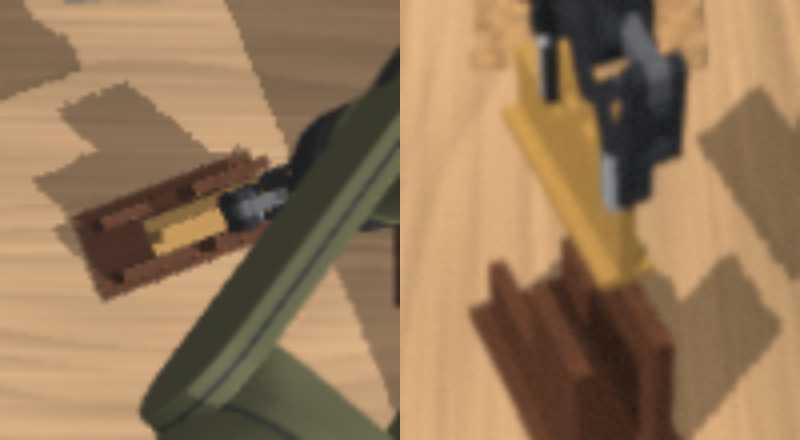

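The fitting is held level and clear of the keeper (foot at about row 270 of the right crop, keeper tops at about 260-290 and below it). Now to carry it over the mat.

```bash
python3 inch.py '[[0,0,0,0,0,0.11],[0,0,0,0,0,0.11],[0,0,0,0,0,0.11],[0,0,0,0,0,0.11],[0,0,0,0,0,0]]';python3 inch.py '[[0,-0.02,0,0,0,0],[-0.004,-0.05,0,0,0,0],[-0.004,-0.05,0,0,0,0],[-0.004,-0.05,0,0,0,0],[-0.004,-0.05,0,0,0,0]]';python3 inch.py '[[-0.004,-0.05,0,0,0,0],[0,-0.04,0,0,0,0],[0,-0.018,0,0,0,0],[0,0,0,0,0,0],[0,0,0,0,0,0]]'; python3 -c "
from h import *
go(.509,-.038,.054,-93.9)"
```

```text
time_s: 5.48
ee_pos: [0.5058, -0.3653, 0.2035]
tcp_rot: [-0.001, 0.999, -0.034, -0.001]
wrist_force: [-0.0, 0.4, -3.1]
opening: 0.0648
grip_force: 67.8
time_s: 6.1
ee_pos: [0.5048, -0.1425, 0.2051]
tcp_rot: [-0.0, 0.999, -0.033, -0.0]
wrist_force: [1.0, -0.6, -3.6]
opening: 0.0651
grip_force: 67.9
time_s: 6.72
ee_pos: [0.5089, -0.0379, 0.2053]
tcp_rot: [0.0, 0.999, -0.034, -0.0]
wrist_force: [0.5, 0.4, -2.7]
opening: 0.0647
grip_force: 68.1
t 6.72 pos [ 0.5089 -0.0379  0.2053] rot [0.0008 0.0001 0.0002] shift [1.000e-04 0.000e+00 1.513e-01] F [ 0.5  0.4 -2.7] open 0.0647
```

```bash
python3 inch.py '[[0,0,0.035,0,0,0],[0,0,0.035,0,0,0],[0,0,0.035,0,0,0],[0,0,0.025,0,0,0],[0,0,0,0,0,0]]';python3 inch.py '[[0,0,0.01,0,0,0],[0,0,0.005,0,0,0],[0,0,0.003,0,0,0],[0,0,0.001,0,0,0],[0,0,0,0,0,0]]'; python3 -c "
from h import *
go(.509,-.038,.054,-93.9)"
```

```text
time_s: 7.35
ee_pos: [0.5073, -0.0384, 0.0735]
tcp_rot: [-0.0, 0.999, -0.035, -0.003]
wrist_force: [-0.2, 0.2, -3.4]
opening: 0.0654
grip_force: 67.9
time_s: 7.98
ee_pos: [0.5092, -0.0373, 0.0565]
tcp_rot: [0.0, 0.999, -0.034, 0.0]
wrist_force: [0.4, -0.4, -2.7]
opening: 0.065
grip_force: 68.1
t 7.97 pos [ 0.5092 -0.0373  0.0565] rot [ 0.     -0.0004  0.    ] shift [-0.0001  0.0007  0.0025] F [ 0.4 -0.4 -2.7] open 0.065
```

```bash
python3 inch.py '[[0,0,0.0015,0,0,0],[0,0,0.001,0,0,0],[0,0,0,0,0,0]]'; python3 inch.py '[[0,0,0.001,0,0,0],[0,0,0,0,0,0]]'
```

```text
time_s: 8.35
ee_pos: [0.5092, -0.0373, 0.054]
tcp_rot: [-0.0, 0.999, -0.034, 0.0]
wrist_force: [0.0, 0.4, -1.4]
opening: 0.0651
grip_force: 68.4
time_s: 8.6
ee_pos: [0.5092, -0.0373, 0.0539]
tcp_rot: [0.0, 0.999, -0.034, 0.0]
wrist_force: [-1.9, 1.0, 7.7]
opening: 0.0653
grip_force: 69.4
```

There's contact: the force went up 10 N with the TCP at z 0.0539. I'll release and rise.

```bash
python3 inch.py '[[0,0,-0.001,0,0,0],[0,0,0,0,0,0],[0,0,0,0,0,0],[0,0,0,0,0,0],[0,0,0,0,0,0]]' 0.085; python3 inch.py '[[0,0,-0.01,0,0,0],[0,0,-0.03,0,0,0],[0,0,-0.04,0,0,0],[0,0,-0.04,0,0,0],[0,0,0,0,0,0]]'; python3 inch.py '[[-0.05,0,-0.02,0,0,0],[-0.05,0,0,0,0,0],[-0.05,0,0,0,0,0],[0,0,0,0,0,0]]';python3 - <<'E'
from h import *
a,_=cap('top');b,_=cap('side')
z=lambda i,u,v:cv2.resize(i[v:v+100,u:u+100,::-1],(400,400))
P=np.array([.5092,-.0373,.004]);y=np.radians(-3.9);R=np.array([[np.cos(y),-np.sin(y),0],[np.sin(y),np.cos(y),0],[0,0,1]])
pts=[[x,yy,zz] for x in(-.004,.004) for yy,zz in((-.033,.094),(.033,.094),(.033,.044),(.09,.044))]+[[x,yy,.006] for x in(-.013,.013) for yy in(-.033,.09)]+[[-.004,q,.07] for q in(-.02,0,.02)]
W=P+np.array(pts)@R.T
for n,i,(u,v) in(('top',a,(215,150)),('side',b,(205,165))):
    I=z(i,u,v)
    for q in (proj(n,W)-[u,v]+.5)*4: cv2.circle(I,tuple(int(k) for k in q),2,(255,0,0),-1)
    cv2.imwrite(f'pics/c_{n}.png',I)
cv2.imwrite('pics/z5.png',np.hstack([cv2.imread('pics/c_top.png'),cv2.imread('pics/c_side.png')]))
go(.5,-.0,.2,-3.9)
E
```

```text
time_s: 9.22
ee_pos: [0.509, -0.0373, 0.0537]
tcp_rot: [-0.0, 0.999, -0.034, -0.0]
wrist_force: [0.5, -0.1, 0.4]
opening: 0.0851
grip_force: 0.0
time_s: 9.85
ee_pos: [0.5118, -0.0377, 0.1779]
tcp_rot: [0.001, 0.999, -0.034, 0.004]
wrist_force: [0.5, -0.4, -0.6]
opening: 0.0849
grip_force: 0.0
time_s: 10.35
ee_pos: [0.3535, -0.0261, 0.1926]
tcp_rot: [-0.0, 0.999, -0.034, -0.003]
wrist_force: [0.4, 0.5, -0.6]
opening: 0.0851
grip_force: 0.0
t 10.45 pos [ 0.3591 -0.0271  0.1938] rot [ 7.0000e-04 -6.0000e-04 -1.5711e+00] shift [ 0.0366  0.1387 -0.0062] F [0.7 0.2 0.4] open 0.0854
```

View pics/z5.png

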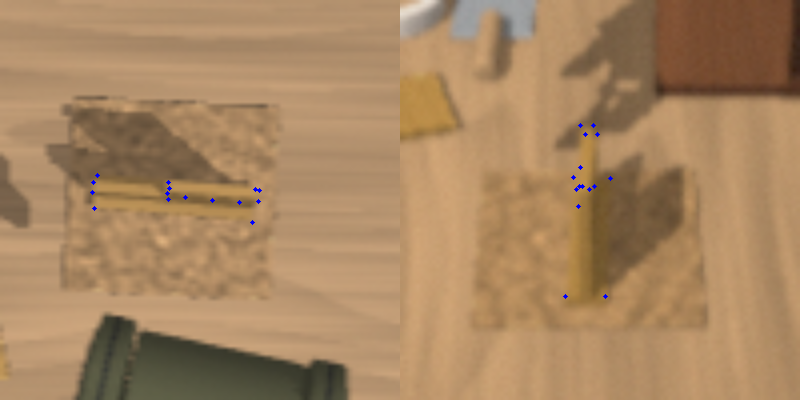

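The fitting stands upright, alone on the mat. In the top view it spans (88-262, 185-215); in the side view its base is at (587,303). The projections are off by 1-2 px in opposite directions, so I'll measure each camera's bias against the known pose.

Run:
```python
from h import *
from scipy.optimize import minimize
P0=np.array([.5092,-.0373,.004]);y=np.radians(-3.9)
boxes=[((-.004,.004),(-.033,.033),(.044,.094)),((-.004,.004),(-.033,.09),(.006,.044)),((-.013,.013),(-.033,.09),(0,.006))]
S=8
def mask(n,P,yaw,o,h):
    R=Ro.from_euler('z',yaw).as_matrix();M=np.zeros((h*S,h*S),np.uint8)
    for b in boxes:
        c=np.array([[i,j,k] for i in b[0] for j in b[1] for k in b[2]])
        q=((proj(n,P+c@R.T)-o+.5)*S).astype(np.float32)
        cv2.fillConvexPoly(M,cv2.convexHull(q).astype(np.int32),255)
    return cv2.resize(M,(h,h),interpolation=cv2.INTER_AREA)/255.
for n,o in(('top',(215,150)),('side',(205,165))):
    d=np.load(f'pics/{n}.npz');im=d['im'][o[1]:o[1]+100,o[0]:o[0]+100]
    uv=np.stack(np.meshgrid(np.arange(100)+o[0],np.arange(100)+o[1]),-1).reshape(-1,2)
    X=world(n,uv,d['d'][uv[:,1],uv[:,0]]).reshape(100,100,3)
    hs=cv2.cvtColor(im,cv2.COLOR_RGB2HSV).astype(int)
    ob=((X[...,2]>.013)&(abs(X[...,0]-.509)<.05)&(X[...,1]>-.12)&(X[...,1]<.1)).astype(float)
    if n=='side': print('z top tab pct',np.percentile(X[ob>0][:,2],98))
    f=lambda v:-(lambda m:(m*ob).sum()/(np.maximum(m,ob)).sum())(mask(n,P0+[v[0]/1e3,v[1]/1e3,0],y+v[2],o,100))
    best=min((minimize(f,[a,b,0],method='Nelder-Mead',options=dict(initial_simplex=[[a,b,0],[a+4,b,0],[a,b+4,0],[a,b,.03]])) for a in(-2,2) for b in(-4,0,4)),key=lambda r:r.fun)
    print(n,ob.sum(),mask(n,P0,y,o,100).sum(),'bias mm,mm,rad',best.x.round(3),'IoU',-best.fun,-f([0,0,0]))
    m=ob>0;R=Ro.from_euler('z',y).as_matrix();L=(X[m]-P0)@R;t=L[:,2]>.06
    print(' local pct3/50/97',np.percentile(L,[2,50,98],axis=0).round(4).tolist(),'tab',np.percentile(L[t],[2,50,98],axis=0).round(4).tolist())
```

```text
top 216.0 351.97254901960787 bias mm,mm,rad [ 2.148e+00  1.666e+00 -1.000e-03] IoU 0.6091528768106194 0.5673379722315409
 local pct3/50/97 [[-0.0095, -0.0291, 0.0091], [-0.0017, 0.0258, 0.0455], [0.0106, 0.0887, 0.0977]] tab [[-0.0029, -0.0292, 0.0606], [-0.0002, 0.0026, 0.0925], [0.0054, 0.0347, 0.0981]]
z top tab pct 0.09825936787902892Traceback (most recent call last):
  File "<stdin>", line 21, in <module>
  File "<stdin>", line 21, in <genexpr>
    res = _minimize_neldermead(fun, x0, args, callback, bounds=bounds,
                               **options)
    fxe = func(xe)
    fx = function(np.copy(x), *(wrapper_args + args))
  File "<stdin>", line 20, in <lambda>
  File "<stdin>", line 10, in mask
  File "h.py", line 14, in proj
    c=viewer.get_calibration(n);K=np.array(c['mtx']);P=np.atleast_2d(X)@np.array(c['R']).T+np.array(c['t'])
ValueError: time passes only in moves, steps and waits
```

```bash
python3 inch.py '[[0,0,0,0,0,-0.1745],[0,0,0,0,0,-0.1745],[0,0,0,0,0,-0.1745],[0,0,0,0,0,-0.1745],[0,0,0,0,0,-0.1745]]' 0.06; python3 inch.py '[[0,0,0,0,0,-0.1745],[0,0,0,0,0,-0.1745],[0,0,0,0,0,-0.1745],[0,0,0,0,0,-0.1745],[0,0,0,0,0,0]]';python3 -c "
from h import *
go(.5088,-.0433,.17,-3.9);print(ctrl.observe()['q'].round(2))"
```

```text
time_s: 11.08
ee_pos: [0.3613, -0.0274, 0.1938]
tcp_rot: [0.0, 0.919, 0.394, 0.0]
wrist_force: [0.0, -0.3, 0.9]
opening: 0.0599
grip_force: 0.0
time_s: 11.7
ee_pos: [0.3609, -0.0274, 0.1938]
tcp_rot: [0.0, 0.732, 0.682, 0.0]
wrist_force: [0.2, -0.1, 0.3]
opening: 0.0603
grip_force: 0.0
t 11.7 pos [ 0.3609 -0.0274  0.1938] rot [ 0.0006  0.     -0.0022] shift [-0.0058  0.1486  0.0238] F [ 0.2 -0.1  0.3] open 0.0603
[-0.19  0.04  1.96  0.    1.14 -0.12]
```

```bash
python3 inch.py '[[-0.006,0.03,0,0,0,0],[0,0.04,0,0,0,0],[0,0.04,0,0,0,0],[0,0.0385,0,0,0,0],[0,0,0.02,0,0,0]]'; python3 inch.py '[[0,0,0,0,0,-0.002],[0,0,0,0,0,0]]';python3 -c "
from h import *
go(.5088,-.0433,.061,-3.9)"
```

```text
time_s: 12.32
ee_pos: [0.5134, -0.0441, 0.1746]
tcp_rot: [0.003, 0.732, 0.681, 0.002]
wrist_force: [0.3, 1.1, 0.4]
opening: 0.0597
grip_force: 0.0
time_s: 12.58
ee_pos: [0.5071, -0.0432, 0.1738]
tcp_rot: [-0.0, 0.731, 0.683, -0.0]
wrist_force: [-0.3, 0.2, -0.3]
opening: 0.0601
grip_force: 0.0
t 12.57 pos [ 0.5071 -0.0432  0.1738] rot [-0.0005 -0.0001  0.0002] shift [1.000e-04 1.700e-03 1.128e-01] F [-0.3  0.2 -0.3] open 0.0601
```

```bash
python3 inch.py '[[0,0.001,0.03,0,0,0],[0,0,0.03,0,0,0],[0,0,0.03,0,0,0],[0,0,0.015,0,0,0],[0,0,0.008,0,0,0]]'; python3 inch.py '[[0,0,0,0,0,0],[0,0,0,0,0,0]]';python3 inch.py '[[0,0,0,0,0,0],[0,0,0,0,0,0],[0,0,0,0,0,0],[0,0,0,0,0,0],[0,0,0,0,0,0]]' 0.0 60;python3 inch.py '[[0,0,0,0,0,0],[0,0,0,0,0,0],[0,0,0,0,0,0]]';python3 -c "
from h import *
go(.5088,-.0433,.061,-3.9)"
```

```text
time_s: 13.2
ee_pos: [0.5083, -0.0434, 0.0608]
tcp_rot: [0.0, 0.73, 0.683, 0.0]
wrist_force: [-0.3, 0.2, 0.7]
opening: 0.0601
grip_force: 0.0
time_s: 13.45
ee_pos: [0.5089, -0.0435, 0.0617]
tcp_rot: [0.001, 0.73, 0.683, 0.001]
wrist_force: [0.5, -0.4, -0.5]
opening: 0.0599
grip_force: 0.0
time_s: 14.08
ee_pos: [0.5083, -0.0434, 0.061]
tcp_rot: [0.0, 0.73, 0.683, 0.0]
wrist_force: [-0.4, -0.1, 2.0]
opening: 0.0073
grip_force: 60.1
time_s: 14.45
ee_pos: [0.5083, -0.0434, 0.061]
tcp_rot: [0.0, 0.73, 0.683, 0.0]
wrist_force: [-0.2, 0.1, 3.4]
opening: 0.0072
grip_force: 60.3
t 14.45 pos [ 0.5083 -0.0434  0.061 ] rot [0.0004 0.0001 0.0016] shift [ 0.0001  0.0005 -0.    ] F [-0.2  0.1  3.4] open 0.0072
```

The faces are gripped (7.2 mm opening, 60 N). I'll firm the grip, lift, and carry to in front of the peg.

```bash
python3 inch.py '[[0,0,0,0,0,0],[0,0,-0.01,0,0,0],[0,0,-0.03,0,0,0],[0,0,-0.04,0,0,0],[0,0,-0.04,0,0,0]]' 0.0 90; python3 inch.py '[[0,0,-0.006,0,0,0],[0.02,0,0,0,0,0],[0.04,0,0,0,0,0],[0.04,0,0,0,0,0],[0.04,0,0,0,0,0]]';python3 inch.py '[[0.04,0,0,0,0,0],[0.04,0,0,0,0,0],[0.03,0,0,0,0,0],[0,0,0,0,0,0],[0,0,0,0,0,0]]';python3 -c "
from h import *
go(.528,.2119,.117,-3.9)"
```

```text
time_s: 15.08
ee_pos: [0.5069, -0.0431, 0.1814]
tcp_rot: [-0.001, 0.73, 0.683, -0.001]
wrist_force: [0.3, 0.7, -4.1]
opening: 0.0067
grip_force: 88.0
time_s: 15.7
ee_pos: [0.5158, 0.0973, 0.1849]
tcp_rot: [-0.001, 0.73, 0.683, -0.002]
wrist_force: [0.9, -0.1, -3.0]
opening: 0.0069
grip_force: 88.1
time_s: 16.32
ee_pos: [0.5234, 0.2054, 0.1852]
tcp_rot: [-0.001, 0.73, 0.683, -0.002]
wrist_force: [0.2, -0.1, -3.6]
opening: 0.0069
grip_force: 88.0
t 16.32 pos [0.5234 0.2054 0.1852] rot [-0.0032  0.0019  0.0022] shift [0.0068 0.0041 0.0682] F [ 0.2 -0.1 -3.6] open 0.0069
```

```bash
python3 inch.py '[[0.007,0.004,0,0,0,0.002],[0,0,0.025,0,0,0],[0,0,0.025,0,0,0],[0,0,0.015,0,0,0],[0,0,0.003,0,0,0]]';python3 inch.py '[[0,0,0,0,0,0],[0,0,0,0,0,0]]';python3 - <<'E'
from h import *
go(.528,.2119,.117,-3.9)
a,_=cap('top');b,_=cap('side')
z=lambda i,u,v,w=100,h=100:cv2.resize(i[v:v+h,u:u+w,::-1],(w*4,h*4),interpolation=cv2.INTER_CUBIC)
cv2.imwrite('pics/z6.png',np.hstack([z(a,120,125),z(b,225,85)]))
E
```

```text
time_s: 16.95
ee_pos: [0.5287, 0.2123, 0.1178]
tcp_rot: [-0.0, 0.731, 0.682, -0.001]
wrist_force: [0.2, -0.3, -2.3]
opening: 0.0071
grip_force: 88.0
time_s: 17.2
ee_pos: [0.53, 0.213, 0.1198]
tcp_rot: [0.0, 0.731, 0.682, 0.001]
wrist_force: [0.1, 0.3, -3.2]
opening: 0.0069
grip_force: 88.0
t 17.2 pos [0.53   0.213  0.1198] rot [ 0.0019 -0.0007 -0.0006] shift [-0.0013 -0.0019  0.0028] F [ 0.1  0.3 -3.2] open 0.0069
```

View pics/z6.png

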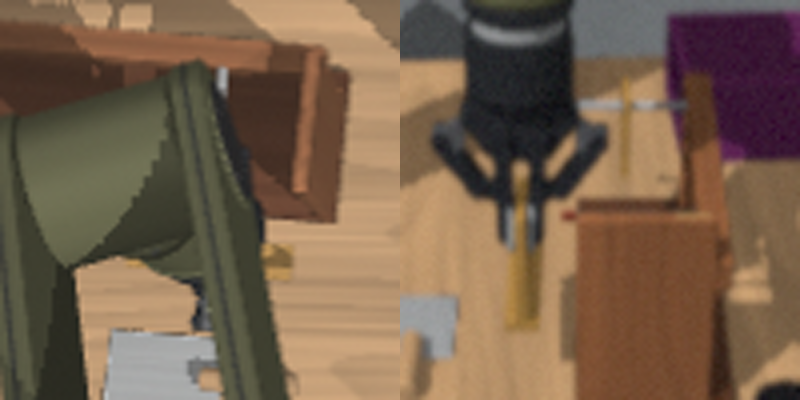

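The side view shows the fitting level, with its foot bottom at (520,330) and the red tip at (568,215). The arm hides the tab in the top view, but the heel of the foot shows at (280,262). I'll compare those edges with the forward-kinematics prediction in the same pictures, to place the peg relative to the fitting.

Run:
```python
from h import *
s=ctrl.observe();p=s['ee_pos'];w,i,j,k=s['tcp_rot'];Rt=Ro.from_quat([i,j,k,w])
# fitting from tool: fitting x = tool y, fitting y = tool x, z = -tool z ; tcp at fitting (0,-.0062,.057)
F=lambda P:np.array([p+Rt.apply([q[1]+.0062,q[0],-(q[2]-.057)]) for q in np.atleast_2d(P)])
print('hole_toe',F([0,.02,.07]).round(4),'yaw',np.degrees(np.arctan2(*(F([1,0,0])-F([0,0,0]))[0][[1,0]])))
print('top pred heel foot corners',proj('top',F([[x,-.033,z] for z in(.006,0) for x in(-.013,.013)])).round(2).tolist())
print('side pred heel bottom',proj('side',F([[-.013,-.033,0],[.013,-.033,0],[-.013,-.033,.006],[.013,-.033,.006],[-.004,-.033,.03],[.004,-.033,.03]])).round(2).tolist())
t=np.load('pics/top.npz')['im'].astype(int);d=np.load('pics/side.npz')['im'].astype(int)
print('top sat rows: R-B')
for v in range(183,197): print(v,(t[v,183:197,0]-t[v,183:197,2]).tolist())
print('side R-B cols 250-262')
for v in range(156,172): print(v,(d[v,248:264,0]-d[v,248:264,2]).tolist())
print('side R ');
for v in range(134,143): print(v,[tuple(x) for x in d[v,262:270].tolist()])
```

```text
hole_toe [[0.5315 0.2392 0.1327]] yaw -3.9220313326615215
top pred heel foot corners [[192.1, 194.89], [193.01, 186.22], [192.39, 195.08], [193.3, 186.45]]
side pred heel bottom [[250.77, 166.73], [259.55, 166.8], [250.73, 165.02], [259.54, 165.09], [253.67, 158.14], [256.41, 158.16]]
top sat rows: R-B
183 [15, 7, -4, 52, 76, 77, 77, 77, 76, 76, 76, 76, 76, 76]
184 [15, 9, -3, 52, 78, 79, 80, 81, 80, 80, 80, 79, 79, 79]
185 [15, 11, 11, 51, 73, 74, 75, 75, 75, 75, 75, 75, 75, 74]
186 [14, 11, 51, 90, 95, 77, 80, 93, 93, 88, 78, 74, 74, 74]
187 [15, 12, 52, 92, 100, 84, 67, 67, 83, 95, 81, 77, 76, 75]
188 [15, 14, 63, 98, 96, 78, 66, 65, 66, 80, 82, 75, 76, 76]
189 [15, 15, 49, 70, 67, 67, 66, 66, 65, 66, 69, 73, 73, 72]
190 [15, 14, 29, 52, 63, 64, 64, 64, 64, 66, 69, 73, 73, 73]
191 [15, 15, 34, 61, 73, 73, 71, 68, 63, 65, 70, 73, 71, 72]
192 [15, 15, 26, 71, 97, 97, 97, 97, 97, 88, 75, 74, 74, 74]
193 [15, 15, 14, 68, 100, 100, 100, 98, 98, 85, 71, 73, 73, 73]
194 [15, 15, 14, 64, 90, 89, 94, 98, 98, 84, 69, 69, 69, 70]
195 [14, 15, 15, 31, 54, 66, 66, 66, 67, 66, 66, 65, 65, 65]
1
[... 1718 characters left out ...]
112, 82), (127, 92, 71)]
138 [(174, 139, 99), (186, 149, 106), (183, 142, 103), (162, 111, 78), (141, 83, 61), (136, 73, 54), (134, 78, 58), (132, 91, 65)]
139 [(173, 140, 101), (184, 146, 106), (183, 142, 104), (155, 106, 77), (130, 75, 54), (120, 65, 45), (127, 74, 53), (140, 91, 62)]
140 [(175, 139, 100), (185, 147, 107), (185, 145, 104), (171, 129, 91), (161, 117, 84), (154, 111, 79), (150, 109, 75), (148, 100, 70)]
141 [(178, 140, 102), (184, 145, 106), (188, 149, 104), (185, 144, 104), (185, 144, 104), (179, 139, 99), (170, 131, 91), (147, 101, 66)]
142 [(177, 140, 102), (186, 147, 105), (187, 149, 106), (188, 147, 104), (187, 147, 105), (187, 149, 108), (178, 138, 99), (148, 103, 68)]
```

The offset between the forward kinematics and the top view is only about 0.7 mm here. Combining both cameras puts the peg at y≈0.2365 at its tip. I'll trim the position, then advance in small steps watching the force.

```bash
python3 inch.py '[[-0.0005,0.012,0.0027,0,0,0],[0,0,0,0,0,0],[0,0,0,0,0,0]]'; python3 -c "
from h import *
go(.56,.2,.117,-3.9)"; for i in 1; do python3 inch.py '[[0,0.004,0,0,0,0],[0,0.004,0,0,0,0],[0,0,0,0,0,0]]'|grep -E 'pos|wrist'; done;  python3 inch.py '[[0,0.003,0,0,0,0],[0,0,0,0,0,0]]'|grep -E 'pos|wrist';  python3 inch.py '[[0,0.003,0,0,0,0],[0,0,0,0,0,0]]'|grep -E 'pos|wrist'
```

```text
time_s: 17.68
ee_pos: [0.5412, 0.2114, 0.116]
tcp_rot: [-0.0, 0.731, 0.682, -0.0]
wrist_force: [0.2, 0.5, -3.6]
opening: 0.0071
grip_force: 88.1
t 17.68 pos [0.5412 0.2114 0.116 ] rot [-0.0004  0.0001 -0.0007] shift [-0.0101  0.0195 -0.001 ] F [ 0.2  0.5 -3.6] open 0.0071
ee_pos: [0.5496, 0.211, 0.1162]
wrist_force: [-0.1, -0.0, -3.2]
ee_pos: [0.5524, 0.2108, 0.1161]
wrist_force: [0.1, 0.2, -3.1]
ee_pos: [0.5554, 0.2106, 0.1161]
wrist_force: [0.5, 0.6, -2.9]
```

```bash
for i in 1; do python3 inch.py '[[0,0.003,0,0,0,0],[0,0,0,0,0,0]]'|grep -E 'pos|wrist'; python3 inch.py '[[0,0.003,0,0,0,0],[0,0,0,0,0,0]]'|grep -E 'pos|wrist'; done; python3 -c "
from h import *
cap('side')"
```

```text
ee_pos: [0.5585, 0.2104, 0.1162]
wrist_force: [-0.0, 0.2, -3.3]
ee_pos: [0.5614, 0.2101, 0.1161]
wrist_force: [0.3, 0.1, -3.2]
```

```bash
python3 inch.py '[[0,0.003,0,0,0,0],[0,0,0,0,0,0]]'|grep -E 'pos|wrist'; python3 inch.py '[[0,0.003,0,0,0,0],[0,0,0,0,0,0]]'|grep -E 'pos|wrist'
python3 - <<'E'
from h import *
b,_=cap('side')
cv2.imwrite('pics/z7.png',cv2.resize(b[95:175,225:305,::-1],(640,640),interpolation=cv2.INTER_CUBIC)[:600])
E
```

```text
ee_pos: [0.5644, 0.2099, 0.1161]
wrist_force: [0.7, 0.4, -3.5]
ee_pos: [0.5674, 0.2098, 0.1161]
wrist_force: [-0.0, 0.4, -2.9]
```

View pics/z7.png

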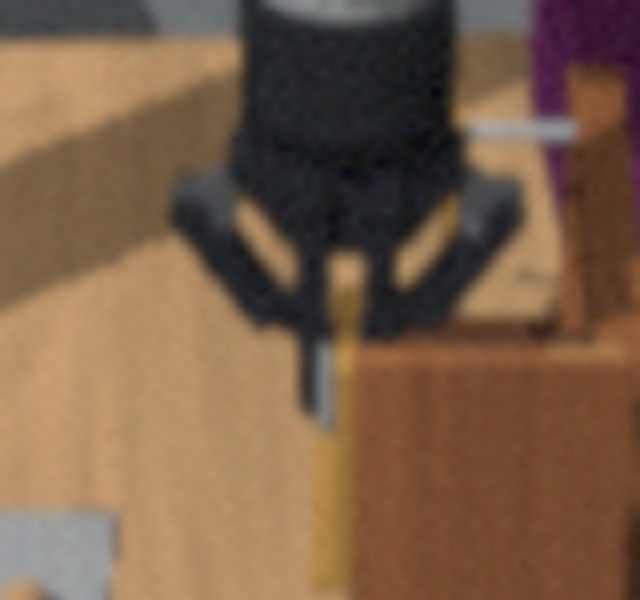

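The side view shows the plate already past where the red tip was, with no contact force, so the peg is in the hole. I'll go on in.

```bash
for i in 1; do python3 inch.py '[[0,0.004,0,0,0,0],[0,0.004,0,0,0,0],[0,0,0,0,0,0]]'|grep -E 'pos|wrist';python3 inch.py '[[0,0.004,0,0,0,0],[0,0.004,0,0,0,0],[0,0,0,0,0,0]]'|grep -E 'pos|wrist';python3 inch.py '[[0,0.004,0,0,0,0],[0,0.004,0,0,0,0],[0,0,0,0,0,0]]'|grep -E 'pos|wrist'; done
```

```text
ee_pos: [0.5757, 0.2092, 0.1162]
wrist_force: [-0.4, -0.2, -3.1]
ee_pos: [0.5836, 0.2087, 0.1161]
wrist_force: [-0.1, 0.8, -3.0]
ee_pos: [0.5915, 0.2081, 0.1161]
wrist_force: [0.1, -0.1, -3.8]
```

```bash
for i in 1; do python3 inch.py '[[0,0.005,0,0,0,0],[0,0.005,0,0,0,0],[0,0.004,0,0,0,0],[0,0,0,0,0,0]]'|grep -E 'pos|wrist'; python3 inch.py '[[0,0,0.001,0,0,0],[0,0,0,0,0,0]]'|grep -E 'pos|wrist';python3 inch.py '[[0,0,0.0007,0,0,0],[0,0,0,0,0,0]]'|grep -E 'pos|wrist'; done
```

```text
ee_pos: [0.6055, 0.2071, 0.1161]
wrist_force: [-0.4, 0.1, -3.2]
ee_pos: [0.6046, 0.2071, 0.1149]
wrist_force: [-0.5, 0.3, -2.9]
ee_pos: [0.6049, 0.2072, 0.1145]
wrist_force: [-0.5, -0.7, -3.1]
```

```bash
for i in 1; do python3 inch.py '[[0,0,0.0005,0,0,0],[0,0,0,0,0,0]]'|grep -E 'pos|wrist'; python3 inch.py '[[0,0,0.0005,0,0,0],[0,0,0,0,0,0]]'|grep -E 'pos|wrist';python3 inch.py '[[0,0,0.0005,0,0,0],[0,0,0,0,0,0]]'|grep -E 'pos|wrist'; done
```

```text
ee_pos: [0.6051, 0.2073, 0.1142]
wrist_force: [-0.4, 0.3, -0.8]
ee_pos: [0.6052, 0.2074, 0.114]
wrist_force: [-1.8, 0.3, 2.4]
ee_pos: [0.6052, 0.2074, 0.1138]
wrist_force: [-2.8, -0.4, 6.7]
```

Contact came at hole height 0.127, as expected, with no sideways force. I'll unload slightly, release and look.

```bash
python3 inch.py '[[0,0,-0.0007,0,0,0],[0,0,0,0,0,0]]'|grep -E 'pos|wrist'; python3 inch.py '[[0,0,0,0,0,0],[0,0,0,0,0,0],[0,0,0,0,0,0],[0,0,0,0,0,0]]' 0.035; python3 inch.py '[[0,0,0,0,0,0],[0,0,0,0,0,0],[0,0,0,0,0,0],[0,0,0,0,0,0]]'
python3 - <<'E'
from h import *
b,_=cap('side')
cv2.imwrite('pics/z8.png',cv2.resize(b[95:175,225:305,::-1],(600,600),interpolation=cv2.INTER_CUBIC))
E
```

```text
ee_pos: [0.6052, 0.2074, 0.1139]
wrist_force: [-1.7, 1.0, 3.7]
time_s: 23.28
ee_pos: [0.605, 0.207, 0.1134]
tcp_rot: [-0.0, 0.731, 0.682, -0.0]
wrist_force: [0.1, 0.2, -0.3]
opening: 0.035
grip_force: 0.0
time_s: 23.78
ee_pos: [0.605, 0.2071, 0.1136]
tcp_rot: [0.0, 0.731, 0.682, 0.0]
wrist_force: [-0.3, 0.1, 0.3]
opening: 0.035
grip_force: 0.0
```

View pics/z8.png

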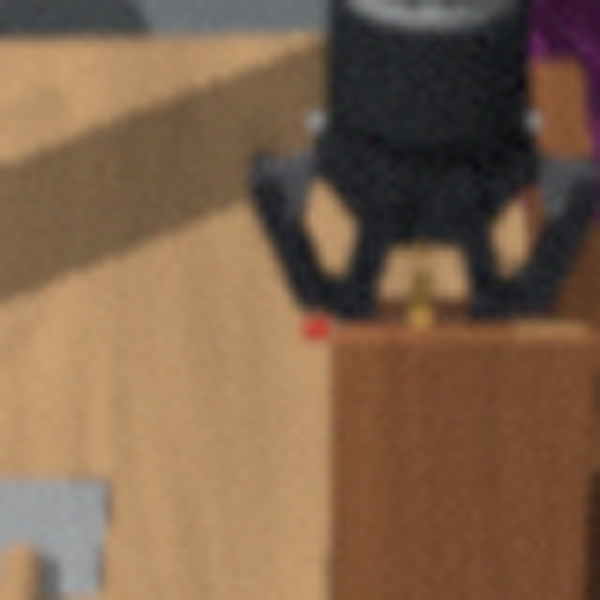

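The fitting hangs between the open fingers at (423,300), with the red tip visible at (317,327). I'll withdraw straight up, then back.

```bash
python3 inch.py '[[0,0,-0.008,0,0,0],[0,0,-0.015,0,0,0],[0,0,-0.03,0,0,0],[0,0,-0.04,0,0,0],[0,0,-0.04,0,0,0]]'|grep wrist; python3 inch.py '[[-0.02,-0.04,0,0,0,0],[-0.04,-0.05,0,0,0,0],[-0.05,-0.04,0,0,0,0],[-0.05,-0.03,0,0,0,0],[-0.04,0,0,0,0,0]]'; python3 inch.py '[[0,0,0,0,0,0],[0,0,0,0,0,0],[0,0,0,0,0,0],[0,0,0,0,0,0],[0,0,0,0,0,0]]'
python3 - <<'E'
from h import *
a,d=cap('top');b,_=cap('side')
cv2.imwrite('pics/z9.png',np.hstack([cv2.resize(i,(400,400),interpolation=cv2.INTER_CUBIC) for i in(a[120:200,115:195,::-1],b[95:175,235:315,::-1])]))
uv,X,c=cloud('top',a,d);c=c.astype(int)
R=Ro.from_euler('z',np.radians(-3.87)).as_matrix();L=(X-[.660,.2308,.13])@R
m=(L[:,0]>-.09)&(L[:,0]<-.015)&(L[:,1]>-.058)&(L[:,1]<.09)&(L[:,2]>-.09)&(L[:,2]<.05)&(c[:,0]-c[:,2]>50)
for lo,hi in((-.055,-.03),(-.03,0),(0,.015),(.02,.04),(.04,.055),(.055,.075)):
    k=m&(L[:,1]>=lo)&(L[:,1]<hi);print(lo,hi,k.sum(),np.percentile(L[k],[50],axis=0).round(4),np.percentile(L[k][:,2],90).round(4))
E
```

```text
wrist_force: [0.9, 0.3, 0.6]
time_s: 25.08
ee_pos: [0.4311, 0.0196, 0.248]
tcp_rot: [0.0, 0.731, 0.683, 0.0]
wrist_force: [1.4, 0.3, 0.0]
opening: 0.0349
grip_force: 0.0
time_s: 25.7
ee_pos: [0.434, 0.0211, 0.2464]
tcp_rot: [-0.0, 0.73, 0.683, -0.0]
wrist_force: [-0.2, 0.3, -0.7]
opening: 0.0351
grip_force: 0.0
-0.055 -0.03 44 [[-0.0567 -0.0404  0.0153]] 0.0212
-0.03 0 65 [[-0.0569 -0.0164 -0.0628]] 0.0227
0 0.015 23 [[-0.0563  0.0041  0.0184]] 0.0232
0.02 0.04 43 [[-0.0555  0.0307 -0.0619]] -0.0262
0.04 0.055 36 [[-0.0548  0.0479 -0.0608]] -0.0247
0.055 0.075 45 [[-0.0554  0.0642 -0.0613]] -0.0251
```

View pics/z9.png

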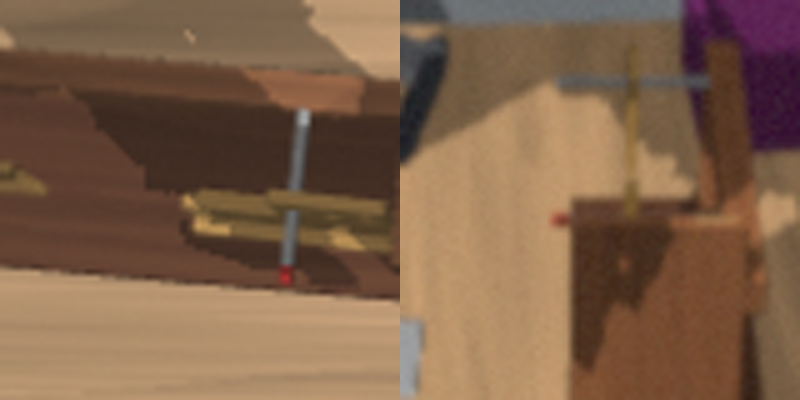

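The top view shows the fitting across the peg at (290,210), toe to the open side (left). It is level: tab top +22 mm and foot -62 mm at both ends, about 56 mm from the root. I'll let it settle and hand in.

```bash
for i in 1 2 3; do python3 inch.py '[[0,0,0,0,0,0],[0,0,0,0,0,0],[0,0,0,0,0,0],[0,0,0,0,0,0],[0,0,0,0,0,0]]' >/dev/null; done
python3 - <<'E'
from h import *
o=np.load('pics/top.npz')['im'].astype(int);a,_=cap('top');d=abs(a.astype(int)-o)[130:180,145:195].max(2);print(d.max(),(d>25).sum())
print(order.job_done())
E
```

```text
35 1
the job is handed in; nothing more can be done
None
```

The job is handed in: the fitting stood on the mat and was let go, and now hangs by its toe hole on the red-tipped peg, level, still and toe to the open side, with no sign in the last views of the loose things having moved.

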